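Kit one suspension link into the parts tray

ROBOT

A 6-joint arm with a two-finger parallel gripper is mounted at the origin on the work surface. World frame = base frame: x ahead of the robot, y to its left, z up, the work surface at z = 0. Lengths are in m, angles in rad, forces in N, time in s.
With the tool pointing down it reaches from about 0.425 to 0.925 m from the base axis. Payload 12.5 kg.
Tool frame: the origin (TCP) lies at the very end of the fingers, on their centre line; the grasp point (between the pads) lies 19 mm behind it (hold_point_z is the distance from the TCP to the grasp point, in m); z points along the fingers, y is the line along which they close (so a half turn about z gives the same grasp; the last joint's range is limited). The gripper opens to 85 mm and grips with 20 to 120 N. Pads are 22 mm wide; open, the fingers measure 114 mm over their backs; the gripper's body (76 mm by 85 mm) begins 54 mm behind the grasp point. The pads swing forward as they close: fully open they stand 13 mm farther back than shut.
Start: joints at [1.091, 0.491, 1.559, -0, 1.092, -0.106], TCP at [0.228, 0.582, 0.204] pointing down, gripper open.
Joint ranges: [-3.1, 3.1], [-0.84, 2.19], [0.05, 2.79], [-1.13, 4.28], [0.06, 2.93], [-2.69, 2.69]. Speed limits (rad/s): [2.22, 2.22, 2.79, 3.14, 3.14, 3.14].

INTERFACE

Orientations are given as a unit quaternion [x, y, z, w].
In Python, from plant import get_obs, read_camera, job_done, hold_point_z gives the robot as it stands.
- The arm moves only by the tool carry_out, never from a script. Its argument "plan" is one flat list of numbers, 7 for each row, row after row: the turn, a rotation vector about the world's x, y, z scaled (see below), then the shift along the world's x, y, z scaled (see below), then the finger opening in mm, from 0 to 85.4. A call has 1 to 20 rows; each row is the pose to reach, as a shift and turn from the pose commanded when the call began; what a row does not reach only later rows make up. The controller multiplies each number of a shift by 0.3 m and each number of a turn by 30 degrees. A row lasts 1/12 s, in which the tool goes at most 41.7 mm and 7.16 degrees, less where a joint would pass 70% of its speed; a pose out of reach is approached as far as the arm can. A call with a number of a shift or a turn outside -1 to 1 is refused whole. A call with a gripper value outside its range is refused whole. The fingers move at their own pace and stop on an object; the grip force is fixed at half the most. Time passes only in rows, so rows that repeat a pose let the fingers close. It gives the time, the measured TCP pose, the force, the opening and the grip force at its end, in the units of the state.
- get_obs(): the state, without advancing time (a new reading comes with each control period).
- read_camera(name): name is "scene" or "top" or "wrist"; returns a dict with "image" (384x512x3 uint8, red, green, blue), "z_map" (384x512 float32, m along the optical axis (not along the pixel's ray), 0 where there is no reading), "camera_matrix" (3x3 intrinsics, pixels), "R" (3x3) and "t" (3): a world point X has camera coordinates R X + t; the wrist camera has in their place "tool_from_camera" (4x4, takes a point from camera to tool coordinates, whose origin is the TCP and whose axes are the flange's). Camera axes: x right, y down, z forward; pixel columns grow to the right and rows downward; lengths in m; the calibration is good to about 2 mm. A picture is of the moment at which its call begins: read the wrist's pose just before it.
- job_done(): hands the job in; it is judged then, once.
The state is a dict: "clock": time; "q": joint angles; "qd": joint speeds; "joint_torque": joint torques, N m; "tool_pos": TCP position; "tool_rot": TCP orientation; "ft_force": force on the tool from outside, world axes, zero at the start; "moment": the same for the moment, N m; "finger_gap": finger opening in m; "grasp_force": force on a finger pad.
Only numpy, scipy, OpenCV 4.12 (cv2) and the standard library are available. Lean on these libraries where they do the work, as an engineer would, in place of code of your own. Each camera call takes 0.05 s, during which the arm holds its last target. There are 200 camera calls.

TASK

Make up the kit for one suspension link: put the stepped tube insert, the rod end and the large hex nut into the open metal parts tray, in any order, and let them go. Lower each one into the tray rather than dropping it from above, and leave the straight sleeve, the bolt and the small nut where they are.

Things in the scene. Friction and masses are not known exactly. Their poses are not given: they have to be found in the camera images.
- tray_in (a point): Open rectangular tray of bare metal, 240 x 160 mm outside, 45 mm high, walls and floor 4 mm thick, fixed to the bench. This point is the centre of its inner floor, 4 mm above the bench; x runs along the 240 mm side, y along the 160 mm side, z up.
- insert_mid (a point): Stepped tube insert of bare steel, standing upright on its wide end: 44 mm diameter for the lower 31 mm, then a taper from 31 to 37 mm and a 27 mm diameter spigot above it, 55 mm high in all, with a dark bore in the top; about 0.3 kg. This point is on its axis half-way up, 27.5 mm above its underside; z up along the axis.
- rod_end_eye (a point): Rod end of bare steel, lying flat: a round eye 40 mm in diameter and 20 mm thick with a ball and dark bore in it, and a threaded shank 17 mm in diameter that ends 65 mm from the eye's centre (85 mm long overall; a 22 mm wide, 18 mm high neck joins the two, 15 to 29 mm from the eye's centre); about 0.22 kg. This point is the centre of the eye, half-way up, 10 mm above its underside; the shank points along -x, z is up. The eye can be gripped across y.
- nut_mid (a point): Large hex nut of bare steel, lying flat: 36 mm across flats, 18 mm high, dark bore 23 mm; about 0.11 kg. This point is its centre, 9 mm above its underside; z is up and one pair of flats faces +x and -x (the others every 60 degrees).
- sleeve_mid (a point): Bystander: straight plain tube sleeve, standing, 38 mm diameter, 29 mm open bore, 55 mm high, no step. This point is its centre, half-way up.
- bolt_mid (a point): Bystander: hex bolt standing on its head, head 30 mm across flats and 14 mm high, 18 mm shank pointing up, 55 mm high in all. This point is on its axis half-way up.
- small_nut_mid (a point): Bystander: small hex nut lying flat, 19 mm across flats, 10 mm high. This point is its centre.
Things that resemble listed ones, but are neither listed nor needed, are in the scene too. What is shaped like the part that bears rod_end_eye but red is not meant.

How it is judged:
By the outcome, as a careful person would: the job done as asked, in the order asked, and still so for the second after the job is handed in, with the robot touching nothing.
It also fails if it takes over 67 s, if anything falls off the work surface, if the arm or the gripper's body presses on something with over 40 N, if the wrist force passes 120 N, or if a joint passes its speed limit or range.

## Working session

There is one attempt and no reset: what is moved stays moved. The work goes in short steps, Python scripts to look and compute and a tool call to move; the robot and the scene stay as the last step left them, time stands still between calls to the robot, and variables do not carry over. Pictures are saved under pics/ and viewed, at most 10 in all, crops included, and the job is handed in when it is done.

Besides the shell and the picture viewer there is one more tool, called as name(argument=value, ...) on one line, values as JSON. carry_out: Moves the arm, as the interface text tells. Shifts and turns lie within -1 to 1; 1 stands for 0.3 m of shift or 30 degrees of turn. Its arguments: {"type":"object","properties":{"plan":{"type":"array"}},"required":["plan"]}

```bash
mkdir -p pics
cat > h.py <<'E'
import numpy as np,cv2
from plant import get_obs,read_camera,job_done,hold_point_z
from scipy.spatial.transform import Rotation as Rn
def cam(n):
    o=get_obs(); c=read_camera(n)
    if n=="wrist":
        T=np.eye(4);T[:3,:3]=Rn.from_quat(o["tool_rot"]).as_matrix();T[:3,3]=o["tool_pos"]
        M=np.linalg.inv(T@np.array(c["tool_from_camera"]));c["R"]=M[:3,:3];c["t"]=M[:3,3]
    return c
def cloud(c):
    z=c["z_map"];K=c["camera_matrix"];v,u=np.mgrid[:z.shape[0],:z.shape[1]]
    P=np.stack([(u-K[0,2])/K[0,0]*z,(v-K[1,2])/K[1,1]*z,z],-1)
    W=(P-c["t"])@c["R"];W[z==0]=np.nan
    return W
def ray(c,u,v,h):
    K=c["camera_matrix"];d=c["R"].T@np.array([(u-K[0,2])/K[0,0],(v-K[1,2])/K[1,1],1]);o=-c["R"].T@c["t"]
    return o+d*(h-o[2])/d[2]
def save(c,n):cv2.imwrite("pics/"+n,c["image"][...,::-1])
E
python3 - <<'E'
from h import *
print(get_obs(),hold_point_z)
a=cam("top");b=cam("scene")
cv2.imwrite("pics/a.png",cv2.resize(a["image"][...,::-1],(800,600)))
save(b,"b.png")
W=cloud(a)
m=(W[...,2]>0.006)&(W[...,2]<0.08)
n,l,s,ce=cv2.connectedComponentsWithStats(m.astype(np.uint8))
for i in range(1,n):
    if s[i,4]>25:
        w=W[l==i]
        print(i,s[i],ce[i].round(0),np.median(w,0).round(3),w.min(0).round(3),w.max(0).round(3),a["image"][l==i].mean(0).round(0))
E
```

```text
{'clock': 0.0, 'q': array([ 1.09139837e+00,  4.91563084e-01,  1.55942549e+00, -4.34171883e-06,
        1.09168653e+00, -1.05574329e-01]), 'qd': array([ 0.00033808,  0.00051446, -0.00145808, -0.00100836, -0.00180529,
        0.00076749]), 'joint_torque': array([ 1.95232904e-03, -6.18452168e+01, -2.61589587e+01, -7.24550659e-05,
        4.11016357e-03,  4.00654903e-05]), 'tool_pos': array([0.2280895 , 0.58163549, 0.20313381]), 'tool_rot': array([ 1.85824376e-01,  9.82582825e-01, -5.18794516e-04, -1.54209305e-04]), 'ft_force': array([0.10722379, 0.24415094, 1.18539106]), 'moment': array([ 0.05695351, -0.00115969,  0.06379605]), 'grasp_force': 0.0, 'finger_gap': 0.08533193586125995} 0.0187
1 [ 135   55  163   26 3299] [216.  67.] [0.897 0.053 0.032] [ 0.872 -0.16   0.006] [0.936 0.264 0.04 ] [166. 161. 156.]
2 [ 341   66   57   53 1649] [365.  91.] [ 0.842 -0.332  0.014] [ 0.768 -0.425  0.006] [ 0.914 -0.277  0.021] [74. 74. 71.]
3 [ 452   73   60  311 9162] [482. 234.] [ 0.461 -0.587  0.043] [ 0.129 -0.605  0.007] [ 0.861 -0.564  0.08 ] [119. 114. 109.]
5 [ 489   73   23  186 1370] [502
[... 953 characters left out ...]
0.614 -0.138  0.035] [ 0.598 -0.163  0.007] [ 0.639 -0.119  0.059] [133. 128. 122.]
143 [347 170  32  24 348] [365. 181.] [ 0.6   -0.326  0.019] [ 0.57  -0.357  0.006] [ 0.628 -0.28   0.025] [153. 142. 129.]
233 [395 195  24  33 376] [406. 208.] [ 0.534 -0.424  0.019] [ 0.485 -0.45   0.006] [ 0.564 -0.398  0.024] [190.  56.  43.]
373 [288 227   8   9  56] [292. 231.] [ 0.475 -0.139  0.01 ] [ 0.465 -0.148  0.007] [ 0.485 -0.13   0.014] [138. 134. 132.]
391 [229 232  13  14 138] [235. 238.] [ 0.455 -0.002  0.015] [ 0.44  -0.015  0.009] [0.472 0.014 0.059] [161. 156. 150.]
392 [361 233  18  17 212] [369. 241.] [ 0.451 -0.326  0.018] [ 0.432 -0.349  0.007] [ 0.47  -0.308  0.023] [164. 164. 162.]
```

View pics/a.png

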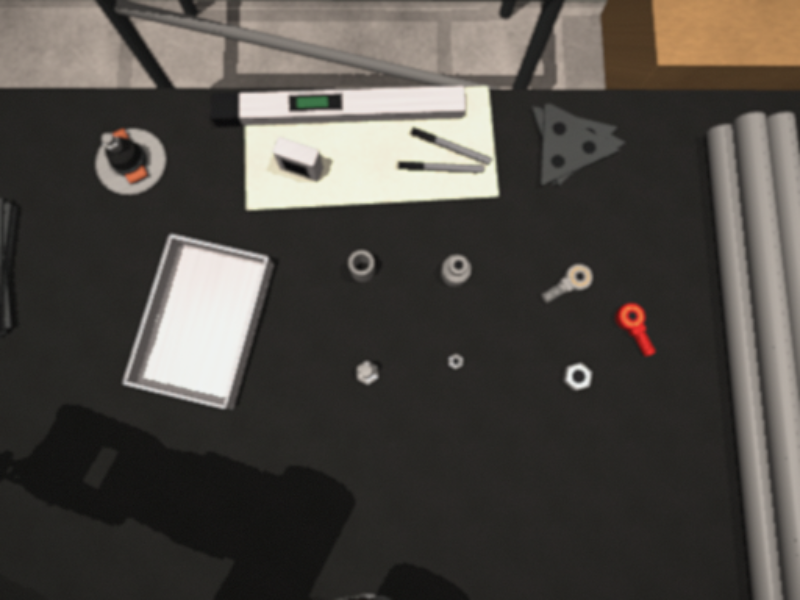

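View pics/b.png

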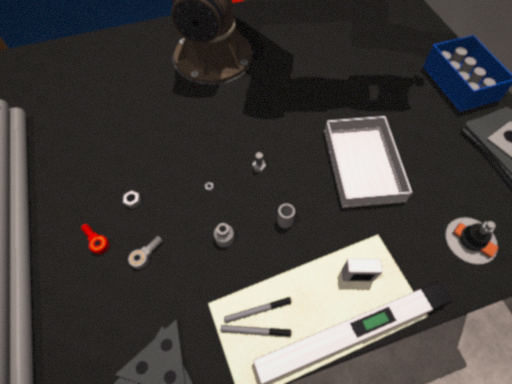

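The top view (800x600) shows the insert at (456,268), rod end at (579,277), nut at (578,376) and tray at about (198,322). The sleeve is at (361,264), and the red rod end lookalike is at (632,316). Next I'll measure poses.

Run:
```python
from h import *
for nm in("top","scene"):
    c=cam(nm);W=cloud(c);g=c["image"].astype(int)
    def est(x,y,r,h,lo=90,lab=""):
        m=(np.hypot(W[...,0]-x,W[...,1]-y)<r)&(g.min(-1)>lo)
        n,l,s,ce=cv2.connectedComponentsWithStats(m.astype(np.uint8));i=1+np.argmax(s[1:,4])
        cs,_=cv2.findContours((l==i).astype(np.uint8),cv2.RETR_EXTERNAL,cv2.CHAIN_APPROX_NONE)
        p=np.array([ray(c,u,v,h)[:2] for u,v in cs[0][:,0]],np.float32)
        (cx,cy),rad=cv2.minEnclosingCircle(p);print(nm,lab,np.round((cx,cy,rad),4),cv2.minAreaRect(p),s[i,4])
    est(.612,-.138,.06,.055,lab="insert");est(.45,-.326,.05,.018,lab="nut");est(.59,-.32,.08,.02,lab="rod")
    m=((W[...,2]>.036)&(W[...,2]<.055)&(np.hypot(W[...,0]-.535,W[...,1]-.27)<.18))
    n,l,s,ce=cv2.connectedComponentsWithStats(cv2.dilate(m.astype(np.uint8),np.ones((3,3))));i=1+np.argmax(s[1:,4])
    p=W[m&(l==i)][:,:2].astype(np.float32);print("tray",cv2.minAreaRect(p),len(p))
    print("tray box",cv2.boxPoints(cv2.minAreaRect(p)).round(3).tolist())
```

```text
top insert [ 0.6136 -0.1371  0.0228] ((0.6132636666297913, -0.13645577430725098), (0.04099847376346588, 0.04463503509759903), 89.25261688232422) 239
top nut [ 0.4527 -0.3274  0.0224] ((0.4513934254646301, -0.32801663875579834), (0.041983723640441895, 0.0401565320789814), 49.01201248168945) 199
top rod [ 0.5993 -0.3172  0.044 ] ((0.5943987369537354, -0.3220837712287903), (0.03999779373407364, 0.08599597215652466), 44.3851203918457) 321
tray ((0.5360029339790344, 0.2603605091571808), (0.16119489073753357, 0.24056120216846466), 76.80974578857422) 788
tray box [[0.4009999930858612, 0.20900000631809235], [0.6349999904632568, 0.15399999916553497], [0.671999990940094, 0.3109999895095825], [0.43700000643730164, 0.3659999966621399]]
scene insert [ 0.6272 -0.1422  0.0234] ((0.6287350058555603, -0.1416832059621811), (0.04323485121130943, 0.042936552315950394), 30.584653854370117) 233
scene nut [ 0.4492 -0.3282  0.0214] ((0.4491199851036072, -0.3285768926143646), (0.036248061805963516, 0.042554132640361786), 81.70218658447266) 160
scene rod [ 0.5972 -0.3192  0.0424] ((0.5937386751174927, -0.32292842864990234), (0.04103047400712967, 0.08310646563768387), 43.82676696777344) 371
tray ((0.5364866852760315, 0.26142051815986633), (0.1616818606853485, 0.24204851686954498), 76.83233642578125) 803
tray box [[0.4000000059604645, 0.20999999344348907], [0.6359999775886536, 0.1550000011920929], [0.6729999780654907, 0.31299999356269836], [0.43700000643730164, 0.36800000071525574]]
```

carry_out(plan=[0, 0, -0.8, 0.9, -0.93, 0.1, 85, 0, 0, -0.8, 0.9, -0.93, 0.1, 85, 0, 0, -0.8, 0.9, -0.93, 0.1, 85, 0, 0, -0.8, 0.9, -0.93, 0.1, 85, 0, 0, -0.8, 0.9, -0.93, 0.1, 85, 0, 0, -0.8, 0.9, -0.93, 0.1, 85, 0, 0, -0.8, 0.9, -0.93, 0.1, 85, 0, 0, -0.8, 0.9, -0.93, 0.1, 85, 0, 0, -0.8, 0.9, -0.93, 0.1, 85, 0, 0, -0.8, 0.9, -0.93, 0.1, 85])

```text
clock: 1.03
tool_pos: [0.5013, 0.2994, 0.234]
tool_rot: [0.387, 0.922, 0.0, 0.001]
ft_force: [0.0, 1.1, 0.3]
finger_gap: 0.0848
grasp_force: 0.0
```

carry_out(plan=[0, 0, 0, 0.2, -1, 0, 85, 0, 0, 0, 0.2, -1, 0, 85, 0, 0, 0, 0.2, -1, 0, 85, 0, 0, 0, 0.2, -1, 0, 85, 0, 0, 0, 0.2, -1, 0, 85, 0, 0, 0, 0.2, -1, 0, 85, 0, 0, 0, 0.2, -1, 0, 85, 0, 0, 0, 0.2, -1, 0, 85])

```text
clock: 1.7
tool_pos: [0.5588, -0.0013, 0.2336]
tool_rot: [0.387, 0.922, -0.0, 0.0]
ft_force: [-1.3, -0.3, 0.1]
finger_gap: 0.0848
grasp_force: 0.0
```

carry_out(plan=[0, 0, 0, 0.1, -1, 0, 85, 0, 0, 0, 0.1, -1, 0, 85, 0, 0, 0, 0.1, -1, 0, 85, 0, 0, 0, 0.1, -1, 0, 85, 0, 0, 0, 0.1, -1, 0, 85, 0, 0, 0, 0.1, -1, 0, 85, 0, 0, 0, 0.1, -1, 0, 85, 0, 0, 0, 0.1, -1, 0, 85, 0, 0, 0, 0.1, -1, 0, 85, 0, 0, 0, 0.1, -1, 0, 85])

```text
clock: 2.53
tool_pos: [0.588, -0.2968, 0.2331]
tool_rot: [0.386, 0.922, 0.0, -0.001]
ft_force: [-0.2, -0.4, 0.8]
finger_gap: 0.085
grasp_force: 0.0
```

```bash
cat >> h.py <<'E'
def blob(c,x,y,r,zlo,lab=""):
    W=cloud(c);m=(np.hypot(W[...,0]-x,W[...,1]-y)<r)&(W[...,2]>zlo)
    n,l,s,ce=cv2.connectedComponentsWithStats(m.astype(np.uint8));i=1+np.argmax(s[1:,4])
    p=W[l==i];q=p[:,:2].astype(np.float32)
    print(lab,"circle",[np.round(k,4) for k in cv2.minEnclosingCircle(q)],"rect",cv2.minAreaRect(q),len(q),"z",np.percentile(p[:,2],[5,50,95]).round(4))
    return p
E
python3 - <<'E'
from h import *
c=cam("wrist");o=get_obs();save(c,"c.png");print(o["tool_pos"],o["clock"])
p=blob(c,.6,-.325,.08,.008,"rod")
xy=p[:,:2]
e=xy[p[:,2]>.0185];print(np.median(e,0),[np.round(k,4) for k in cv2.minEnclosingCircle(e.astype(np.float32))])
blob(c,.451,-.328,.05,.012,"nut");blob(c,.614,-.138,.05,.045,"ins")
E
```

```text
[ 0.5881743  -0.29596322  0.23345332] 2.5833
rod circle [array([ 0.5833, -0.2976]), np.float64(0.0704)] rect ((0.5816010236740112, -0.29590579867362976), (0.13906154036521912, 0.03357318043708801), 44.73551559448242) 34417 z [0.2894 0.3334 0.351 ]
[ 0.57194049 -0.29480972] [array([ 0.5833, -0.2976]), np.float64(0.0704)]
nut circle [array([ 0.4514, -0.3271]), np.float64(0.0206)] rect ((0.45157182216644287, -0.3268658518791199), (0.040406323969364166, 0.03488216549158096), 44.410926818847656) 893 z [0.0161 0.0179 0.0196]
ins circle [array([ 0.6197, -0.1392]), np.float64(0.0139)] rect ((0.6194466352462769, -0.1395491659641266), (0.026709500700235367, 0.02653507888317108), 13.787604331970215) 621 z [0.049  0.0548 0.0562]
```

View pics/c.png

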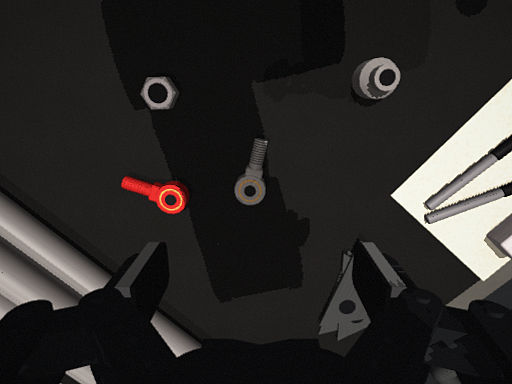

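The wrist view shows the grey rod end's eye at (250,190), the nut at (158,93), the insert at (380,78) and the red lookalike at (172,200).

```bash
sed -i 's/(W\[...,2\]>zlo)/(W[...,2]>zlo)\&(W[...,2]<.07)/' h.py
python3 - <<'E'
from h import *
c=cam("wrist")
p=blob(c,.595,-.322,.075,.008,"rod")
a=cv2.fitLine(p[:,:2].astype(np.float32),cv2.DIST_L2,0,.01,.01).ravel();d=a[:2]*np.sign(a[0])
t=p[:,:2]@d;n=np.array([-d[1],d[0]]);s=p[:,:2]@n
k=t>t.max()-.04;sm=(s[k].max()+s[k].min())/2
print("dir",d,np.degrees(np.arctan2(d[1],d[0])),"eye",d*(t.max()-.02)+n*sm,t.max()-t.min(),np.ptp(s[k]))
E
```

```text
rod circle [array([ 0.5983, -0.3167]), np.float64(0.0425)] rect ((0.594683051109314, -0.3195890784263611), (0.03865465894341469, 0.0841723307967186), 41.455039978027344) 1293 z [0.013  0.019  0.0215]
dir [ 0.5227095  -0.85251087] -58.48583 eye [ 0.6096402  -0.33608141] 0.08433551891652946 0.039265349253584325
```

carry_out(plan=[0, 0, -0.43, 0.072, -0.133, -0.1, 60, 0, 0, -0.43, 0.072, -0.133, -0.2, 60, 0, 0, -0.43, 0.072, -0.133, -0.33, 60, 0, 0, -0.43, 0.072, -0.133, -0.45, 60, 0, 0, -0.43, 0.072, -0.133, -0.56, 60, 0, 0, -0.43, 0.072, -0.133, -0.56, 60, 0, 0, -0.43, 0.072, -0.133, -0.56, 60])

```text
clock: 3.22
tool_pos: [0.6098, -0.3355, 0.0654]
tool_rot: [0.487, 0.874, 0.0, -0.001]
ft_force: [-0.0, 0.2, 1.1]
finger_gap: 0.0602
grasp_force: 0.0
```

Run:
```python
from h import *
c=cam("wrist");o=get_obs();save(c,"d.png");print(o["tool_pos"],o["finger_gap"],np.degrees(2*np.arctan2(o["tool_rot"][1],o["tool_rot"][0]))-90)
```

```text
[ 0.61073614 -0.33631789  0.06738685] 0.05977513222213438 31.75722235212052
```

View pics/d.png

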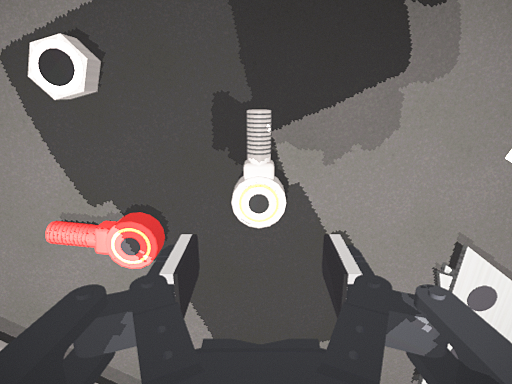

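The eye is centred between the fingers at (259,203) and the shank is aligned. The red part at (135,243) is clear, so I'll descend and grip.

carry_out(plan=[0, 0, 0, 0, 0, -0.1, 60, 0, 0, 0, 0, -0.17, 60, 0, 0, 0, 0, -0.205, 60, 0, 0, 0, 0, -0.205, 60, 0, 0, 0, 0, -0.205, 20, 0, 0, 0, 0, -0.205, 20, 0, 0, 0, 0, -0.205, 20, 0, 0, 0, 0, -0.205, 20, 0, 0, 0, 0, -0.205, 20, 0, 0, 0, 0, -0.205, 20])

```text
schema error: expected a multiple of 7 numbers
```

carry_out(plan=[0, 0, 0, 0, 0, -0.1, 60, 0, 0, 0, 0, 0, -0.17, 60, 0, 0, 0, 0, 0, -0.205, 60, 0, 0, 0, 0, 0, -0.205, 60, 0, 0, 0, 0, 0, -0.205, 20, 0, 0, 0, 0, 0, -0.205, 20, 0, 0, 0, 0, 0, -0.205, 20, 0, 0, 0, 0, 0, -0.205, 20, 0, 0, 0, 0, 0, -0.205, 20, 0, 0, 0, 0, 0, -0.205, 20])

```text
clock: 4.1
tool_pos: [0.61, -0.3371, 0.0047]
tool_rot: [0.487, 0.873, 0.0, 0.0]
ft_force: [-0.4, -0.4, -0.5]
finger_gap: 0.0199
grasp_force: 0.0
```

Run:
```python
from h import *
c=cam("wrist");o=get_obs();save(c,"e.png");print(o["tool_pos"],o["finger_gap"],o["grasp_force"])
```

```text
[ 0.60988186 -0.33711793  0.00455917] 0.019895804564247756 0.0
```

View pics/e.png

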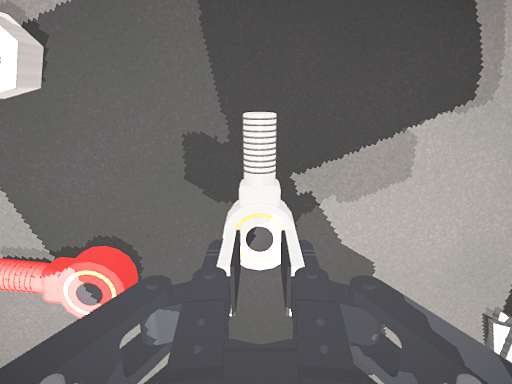

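The pads closed to 20 mm without gripping, with the eye at (259,238) just ahead of the pads. I'll measure where the eye is relative to them.

Run:
```python
from h import *
c=cam("wrist");W=cloud(c);o=get_obs();R=Rn.from_quat(o["tool_rot"]).as_matrix()
T=(W-o["tool_pos"])@R*1000
for r in (190,200,215,222,230,240,250,260,265,270,280,300,310):
    print(r,[(u,*np.round(T[r,u],0).tolist()) for u in (222,230,234,245,259,285,290,298)])
```

```text
190 [(222, 21.0, -22.0, 5.0), (230, 20.0, -17.0, 5.0), (234, 21.0, -15.0, 4.0), (245, 27.0, -7.0, -15.0), (259, 26.0, -0.0, -14.0), (285, 21.0, 15.0, 4.0), (290, 20.0, 18.0, 5.0), (298, 21.0, 22.0, 4.0)]
200 [(222, 14.0, -22.0, 4.0), (230, 15.0, -17.0, 4.0), (234, 15.0, -15.0, 4.0), (245, 21.0, -7.0, -15.0), (259, 21.0, -0.0, -16.0), (285, 15.0, 15.0, 4.0), (290, 14.0, 18.0, 6.0), (298, 14.0, 23.0, 5.0)]
215 [(222, 5.0, -22.0, 5.0), (230, 12.0, -16.0, -12.0), (234, 13.0, -13.0, -15.0), (245, 13.0, -7.0, -15.0), (259, 14.0, -0.0, -17.0), (285, 13.0, 14.0, -15.0), (290, 10.0, 17.0, -8.0), (298, 5.0, 23.0, 5.0)]
222 [(222, 1.0, -22.0, 5.0), (230, 9.0, -15.0, -15.0), (234, 9.0, -13.0, -15.0), (245, 9.0, -7.0, -16.0), (259, 10.0, -0.0, -17.0), (285, 9.0, 14.0, -15.0), (290, 9.0, 16.0, -16.0), (298, 1.0, 23.0, 4.0)]
230 [(222, -4.0, -22.0, 3.0), (230, 12.0, -14.0, -33.0), (234, 12.0, -12.0, -32.0), (245, 5.0, -8.0, -17.0), (259, 5.0, -0.0, -17.0), (285, 12.0, 12.0, -32.0), (290, 12.0, 15.0, -31.0), (298, -4.0, 23.0, 4.0)]
240 [(222, 8.0, -17.0, -35.0), (230, 12.0, -13.0, -43.0), (234, 12.0
[... 944 characters left out ...]
.0, -56.0), (290, 11.0, 12.0, -65.0), (298, 13.0, 14.0, -69.0)]
280 [(222, 13.0, -13.0, -75.0), (230, 6.0, -11.0, -65.0), (234, 6.0, -10.0, -64.0), (245, -39.0, -9.0, 4.0), (259, -39.0, -0.0, 5.0), (285, 1.0, 11.0, -57.0), (290, 6.0, 12.0, -64.0), (298, 13.0, 13.0, -75.0)]
300 [(222, 18.0, -10.0, -93.0), (230, -0.0, -11.0, -68.0), (234, -4.0, -10.0, -64.0), (245, -54.0, -9.0, 5.0), (259, -54.0, -0.0, 5.0), (285, -6.0, 11.0, -60.0), (290, -3.0, 12.0, -65.0), (298, 18.0, 11.0, -93.0)]
310 [(222, 19.0, -10.0, -98.0), (230, -5.0, -11.0, -68.0), (234, -8.0, -10.0, -64.0), (245, -62.0, -9.0, 5.0), (259, -61.0, -0.0, 4.0), (285, -61.0, 17.0, 5.0), (290, -7.0, 12.0, -65.0), (298, 18.0, 11.0, -98.0)]
```

Run:
```python
from h import *
c=cam("scene");W=cloud(c);o=get_obs();R=Rn.from_quat(o["tool_rot"]).as_matrix()
cv2.imwrite("pics/f.png",cv2.resize(c["image"][190:300,70:220,::-1],(750,550),interpolation=cv2.INTER_CUBIC))
T=(W-o["tool_pos"])@R*1000
for y0,y1 in((-40,-9),(9,40)):
  m=(abs(T[...,0])<15)&(T[...,1]>y0)&(T[...,1]<y1)&(T[...,2]<-1)&(T[...,2]>-120)
  p=T[m];print(len(p));print(np.array(sorted(p.tolist(),key=lambda a:-a[2]))[::max(1,len(p)//25)].round(0).tolist())
```

```text
7
[[-14.0, -11.0, -14.0], [-11.0, -13.0, -15.0], [-14.0, -13.0, -15.0], [-11.0, -17.0, -16.0], [-13.0, -14.0, -17.0], [-10.0, -14.0, -17.0], [-13.0, -10.0, -18.0]]
140
[[6.0, 18.0, -1.0], [7.0, 18.0, -4.0], [6.0, 17.0, -6.0], [4.0, 19.0, -7.0], [12.0, 14.0, -8.0], [-12.0, 16.0, -10.0], [-14.0, 15.0, -13.0], [-9.0, 17.0, -14.0], [4.0, 19.0, -15.0], [-1.0, 18.0, -15.0], [-12.0, 12.0, -17.0], [-3.0, 15.0, -17.0], [-10.0, 17.0, -33.0], [14.0, 20.0, -76.0], [-3.0, 19.0, -77.0], [-4.0, 21.0, -78.0], [-11.0, 23.0, -80.0], [9.0, 22.0, -81.0], [12.0, 23.0, -85.0], [9.0, 22.0, -89.0], [13.0, 22.0, -91.0], [-10.0, 22.0, -93.0], [13.0, 21.0, -95.0], [-10.0, 21.0, -97.0], [-10.0, 16.0, -100.0], [-13.0, 21.0, -104.0], [-10.0, 15.0, -109.0], [-10.0, 14.0, -114.0]]
```

View pics/f.png

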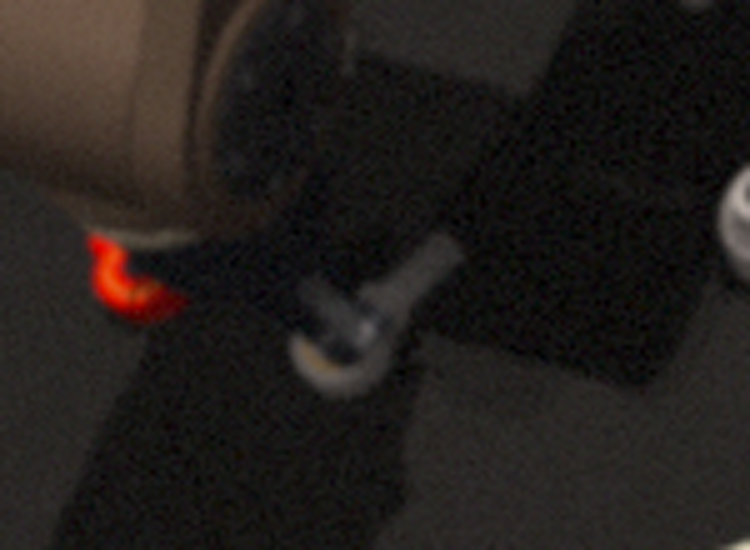

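Both views show the fingertips sitting over the eye. The real finger end is well behind the reported TCP, so I'll measure by how much.

Run:
```python
from h import *
c=cam("wrist");W=cloud(c);o=get_obs();R=Rn.from_quat(o["tool_rot"]).as_matrix()
T=(W-o["tool_pos"])@R*1000
for u in (228,231,234,236,238,281,284,287,290):
    print(u,[(r,*T[r,u].round(0).astype(int).tolist()) for r in range(218,234,1) if T[r,u,2]<-19][:2])
m=(abs(T[...,0])<22)&(abs(T[...,1])<40)&(T[...,2]<-19);print(np.sort(T[m][:,2])[::-1][:200:20])
```

```text
228 [(229, 12, -15, -31), (230, 12, -15, -32)]
231 [(229, 12, -13, -31), (230, 13, -13, -33)]
234 [(229, 12, -12, -31), (230, 12, -12, -32)]
236 [(229, 12, -11, -31), (230, 12, -11, -32)]
238 [(229, 12, -10, -31), (230, 12, -10, -32)]
281 [(231, 10, 11, -29), (232, 9, 11, -28)]
284 [(229, 12, 12, -31), (230, 12, 12, -32)]
287 [(229, 12, 13, -31), (230, 12, 13, -33)]
290 [(229, 12, 15, -31), (230, 12, 15, -32)]
[-27.9688922  -29.67724069 -30.25464117 -30.86736674 -31.63186502
 -32.26981487 -32.79946357 -33.2646077  -33.73360665 -34.00968621]
```

Run:
```python
from h import *
c=cam("wrist");W=cloud(c);o=get_obs();R=Rn.from_quat(o["tool_rot"]).as_matrix()
T=(W-o["tool_pos"])@R*1000
for r in (340,345,350,360,375):print(r,[T[r,u].round(0).tolist() for u in (60,120,180,215,235,259,300)])
for r in (250,260,270,290,310,330):print(r,[T[r,u].round(0).tolist() for u in (180,200,210,216,310,320)])
```

```text
340 [[12.0, -52.0, -102.0], [8.0, -39.0, -98.0], [18.0, -19.0, -109.0], [18.0, -11.0, -108.0], [11.0, -6.0, -100.0], [-85.0, -0.0, 4.0], [18.0, 10.0, -108.0]]
345 [[13.0, -51.0, -104.0], [-90.0, -95.0, 6.0], [18.0, -18.0, -109.0], [18.0, -10.0, -109.0], [12.0, -6.0, -103.0], [11.0, 0.0, -102.0], [18.0, 10.0, -110.0]]
350 [[13.0, -50.0, -106.0], [-7.0, -46.0, -85.0], [18.0, -18.0, -111.0], [18.0, -10.0, -111.0], [11.0, -6.0, -104.0], [12.0, 0.0, -104.0], [18.0, 10.0, -111.0]]
360 [[14.0, -47.0, -110.0], [2.0, -39.0, -98.0], [19.0, -17.0, -115.0], [19.0, -10.0, -115.0], [12.0, -6.0, -108.0], [13.0, 0.0, -109.0], [18.0, 9.0, -114.0]]
375 [[12.0, -46.0, -113.0], [-3.0, -40.0, -99.0], [20.0, -16.0, -120.0], [20.0, -9.0, -120.0], [12.0, -5.0, -113.0], [12.0, 0.0, -113.0], [21.0, 8.0, -121.0]]
250 [[-18.0, -49.0, 4.0], [-18.0, -36.0, 5.0], [7.0, -22.0, -43.0], [8.0, -19.0, -45.0], [8.0, 23.0, -44.0], [-18.0, 37.0, 4.0]]
260 [[-25.0, -49.0, 4.0], [-25.0, -37.0, 4.0], [8.0, -20.0, -54.0], [8.0, -18.0, -53.0], [8.0, 21.0, -52.0], [-25.0, 38.0, 5.0]]
270 [[-32.0, -50.0, 5.0], [13.0, -22.0, -68.0], [15.0, -17.0, -72.0], [15.0, -15.0, -72.0], [15.0, 18.0, -72.0], [13.0, 22.0, -69.0]]
290 [[8.0, -28.0, -73.0], [13.0, -19.0, -81.0], [13.0, -16.0, -81.0], [13.0, -14.0, -81.0], [13.0, 16.0, -82.0], [12.0, 20.0, -80.0]]
310 [[19.0, -21.0, -98.0], [19.0, -16.0, -98.0], [18.0, -13.0, -98.0], [18.0, -12.0, -97.0], [18.0, 14.0, -98.0], [18.0, 17.0, -98.0]]
330 [[17.0, -20.0, -104.0], [18.0, -15.0, -105.0], [18.0, -12.0, -105.0], [18.0, -11.0, -104.0], [18.0, 13.0, -105.0], [18.0, 15.0, -105.0]]
```

The whole gripper, palm included, sits about 28 mm behind the reported TCP, so I'll aim 28 mm lower. Open, descend, grip.

carry_out(plan=[0, 0, 0, 0, 0, 0, 60, 0, 0, 0, 0, 0, 0, 60, 0, 0, 0, 0, 0, 0, 60, 0, 0, 0, 0, 0, 0, 60, 0, 0, 0, 0, 0, 0, 60, 0, 0, 0, 0, 0, -0.05, 60, 0, 0, 0, 0, 0, -0.085, 60, 0, 0, 0, 0, 0, -0.105, 60, 0, 0, 0, 0, 0, -0.105, 60, 0, 0, 0, 0, 0, -0.105, 25, 0, 0, 0, 0, 0, -0.105, 25, 0, 0, 0, 0, 0, -0.105, 25, 0, 0, 0, 0, 0, -0.105, 25, 0, 0, 0, 0, 0, -0.105, 25, 0, 0, 0, 0, 0, -0.105, 25])

```text
clock: 5.6
tool_pos: [0.61, -0.3372, -0.027]
tool_rot: [0.487, 0.873, 0.0, 0.0]
ft_force: [0.9, 0.7, -0.3]
finger_gap: 0.0381
grasp_force: 60.4
```

carry_out(plan=[0, 0, 0, 0, 0, 0.08, 25, 0, 0, 0, 0, 0, 0.2, 25, 0, 0, 0, 0, 0, 0.35, 25, 0, 0, 0, 0, 0, 0.5, 25, 0, 0, -0.2, -0.02, 0.1, 0.5, 25, 0, 0, -0.4, -0.04, 0.22, 0.5, 25, 0, 0, -0.6, -0.06, 0.35, 0.5, 25, 0, 0, -0.75, -0.08, 0.48, 0.5, 25, 0, 0, -0.75, -0.1, 0.61, 0.5, 25, 0, 0, -0.75, -0.12, 0.74, 0.5, 25, 0, 0, -0.75, -0.13, 0.87, 0.5, 25, 0, 0, -0.75, -0.13, 1, 0.5, 25])

```text
clock: 6.6
tool_pos: [0.5697, -0.0353, 0.1229]
tool_rot: [0.648, 0.761, -0.0, -0.0]
ft_force: [1.5, 0.4, -2.5]
finger_gap: 0.0377
grasp_force: 61.1
```

carry_out(plan=[0, 0, -0.2, -0.03, 0.13, 0, 25, 0, 0, -0.4, -0.05, 0.26, 0, 25, 0, 0, -0.6, -0.07, 0.39, 0, 25, 0, 0, -0.75, -0.09, 0.52, 0, 25, 0, 0, -0.75, -0.11, 0.65, 0, 25, 0, 0, -0.75, -0.13, 0.77, 0, 25, 0, 0, -0.75, -0.137, 0.87, 0, 25, 0, 0, -0.75, -0.137, 0.913, 0, 25, 0, 0, -0.75, -0.137, 0.913, 0, 25, 0, 0, -0.75, -0.137, 0.913, 0, 25])

```text
clock: 7.43
tool_pos: [0.5295, 0.2369, 0.1226]
tool_rot: [0.784, 0.621, -0.0, 0.0]
ft_force: [0.1, -0.1, -2.6]
finger_gap: 0.038
grasp_force: 61.0
```

Run:
```python
from h import *
c=cam("wrist");o=get_obs();save(c,"g.png");print(o["tool_pos"],o["finger_gap"],o["grasp_force"],np.degrees(2*np.arctan2(o["tool_rot"][1],o["tool_rot"][0]))-90)
W=cloud(c);R=Rn.from_quat(o["tool_rot"]).as_matrix();T=(W-o["tool_pos"])@R*1000
print([(r,T[r,259].round(0).tolist()) for r in range(20,300,20)])
```

```text
[0.52965924 0.23620226 0.12258933] 0.03827764992719677 61.030601263046265 -13.307911978582709
[(20, [133.0, -2.0, 123.0]), (40, [118.0, -2.0, 123.0]), (60, [102.0, -2.0, 120.0]), (80, [86.0, -2.0, 118.0]), (100, [69.0, -2.0, 120.0]), (120, [65.0, -1.0, -44.0]), (140, [57.0, -1.0, -45.0]), (160, [49.0, -1.0, -46.0]), (180, [41.0, -1.0, -44.0]), (200, [32.0, -1.0, -45.0]), (220, [23.0, -1.0, -45.0]), (240, [16.0, -1.0, -48.0]), (260, [6.0, -1.0, -47.0]), (280, [-4.0, -1.0, -48.0])]
```

View pics/g.png

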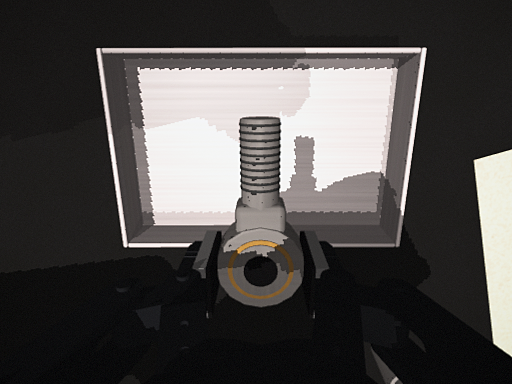

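The rod end is held level and lined up with the tray. Lower and release.

carry_out(plan=[0, 0, 0, 0, 0, -0.08, 25, 0, 0, 0, 0, 0, -0.18, 25, 0, 0, 0, 0, 0, -0.28, 25, 0, 0, 0, 0, 0, -0.37, 25, 0, 0, 0, 0, 0, -0.43, 25, 0, 0, 0, 0, 0, -0.465, 25, 0, 0, 0, 0, 0, -0.48, 25, 0, 0, 0, 0, 0, -0.486, 25, 0, 0, 0, 0, 0, -0.486, 25, 0, 0, 0, 0, 0, -0.486, 25])

```text
clock: 8.32
tool_pos: [0.5304, 0.2369, -0.022]
tool_rot: [0.784, 0.62, 0.001, 0.0]
ft_force: [0.1, 0.6, -1.7]
finger_gap: 0.0378
grasp_force: 61.2
```

carry_out(plan=[0, 0, 0, 0, 0, 0, 50, 0, 0, 0, 0, 0, 0, 55, 0, 0, 0, 0, 0, 0, 55, 0, 0, 0, 0, 0, 0, 55, 0, 0, 0, 0, 0, 0.05, 55, 0, 0, 0, 0, 0, 0.15, 55, 0, 0, 0, 0, 0, 0.28, 55, 0, 0, 0, 0, 0, 0.42, 55, 0, 0, 0, 0, 0, 0.55, 55, 0, 0, 0, 0, 0, 0.55, 55])

```text
clock: 9.15
tool_pos: [0.5324, 0.2379, 0.1495]
tool_rot: [0.784, 0.62, 0.005, 0.002]
ft_force: [-0.1, -0.1, -0.2]
finger_gap: 0.0549
grasp_force: 0.0
```

carry_out(plan=[0, 0, 0.2, 0.02, -0.1, 0.05, 75, 0, 0, 0.4, 0.04, -0.22, 0.05, 75, 0, 0, 0.6, 0.06, -0.35, 0.05, 75, 0, 0, 0.8, 0.08, -0.48, 0.05, 75, 0, 0, 1, 0.1, -0.61, 0.05, 75, 0, 0, 1, 0.12, -0.74, 0.05, 75, 0, 0, 1, 0.15, -0.87, 0.05, 75, 0, 0, 1, 0.15, -0.957, 0.05, 75])

```text
clock: 9.82
tool_pos: [0.5756, -0.0535, 0.1571]
tool_rot: [0.598, 0.802, 0.0, 0.001]
ft_force: [0.6, 0.2, -0.3]
finger_gap: 0.0749
grasp_force: 0.0
```

carry_out(plan=[0, 0, 0.2, 0.05, -0.1, 0, 75, 0, 0, 0.4, 0.1, -0.2, 0, 75, 0, 0, 0.6, 0.14, -0.28, -0.05, 75, 0, 0, 0.8, 0.149, -0.297, -0.1, 75, 0, 0, 1, 0.149, -0.297, -0.1, 75, 0, 0, 1, 0.149, -0.297, -0.1, 75, 0, 0, 1, 0.149, -0.297, -0.1, 75])

```text
clock: 10.4
tool_pos: [0.6194, -0.1393, 0.127]
tool_rot: [0.371, 0.929, 0.0, -0.0]
ft_force: [-0.3, 0.6, 0.1]
finger_gap: 0.0749
grasp_force: 0.0
```

Run:
```python
from h import *
c=cam("wrist");o=get_obs();print(o["tool_pos"],o["finger_gap"],np.degrees(2*np.arctan2(o["tool_rot"][1],o["tool_rot"][0]))-90)
blob(c,.6197,-.139,.05,.045,"ins");blob(c,.6197,-.139,.05,.008,"ins");blob(c,.451,-.328,.05,.012,"nut")
t=cam("top");blob(t,.535,.25,.1,.012,"rod in tray");
```

```text
[ 0.61951272 -0.13907929  0.12733111] 0.0750928437498447 46.4930301114799
ins circle [array([ 0.6194, -0.1392]), np.float64(0.0136)] rect ((0.6194097399711609, -0.139072984457016), (0.026368016377091408, 0.026510514318943024), 57.18098831176758) 910 z [0.0505 0.0547 0.056 ]
ins circle [array([ 0.6195, -0.139 ]), np.float64(0.0221)] rect ((0.6190893650054932, -0.1385248303413391), (0.04321160912513733, 0.042608313262462616), 41.115211486816406) 2063 z [0.0203 0.0361 0.0557]
nut circle [array([ 0.4603, -0.3196]), np.float64(0.0166)] rect ((0.4637700617313385, -0.3167239725589752), (0.010151662863790989, 0.03299251198768616), 40.24366760253906) 285 z [0.0125 0.0166 0.0186]
rod in tray circle [array([0.5356, 0.2567]), np.float64(0.0427)] rect ((0.5387955904006958, 0.25531721115112305), (0.08425343036651611, 0.03829428553581238), 66.04862976074219) 357 z [0.0159 0.0232 0.0268]
```

carry_out(plan=[0, 0, 0, 0, 0, -0.1, 75, 0, 0, 0, 0, 0, -0.22, 75, 0, 0, 0, 0, 0, -0.34, 75, 0, 0, 0, 0, 0, -0.44, 75, 0, 0, 0, 0, 0, -0.503, 75, 0, 0, 0, 0, 0, -0.503, 75, 0, 0, 0, 0, 0, -0.503, 30, 0, 0, 0, 0, 0, -0.503, 30, 0, 0, 0, 0, 0, -0.503, 30, 0, 0, 0, 0, 0, -0.503, 30, 0, 0, 0, 0, 0, -0.503, 30, 0, 0, 0, 0, 0, -0.503, 30, 0, 0, 0, 0, 0, -0.503, 30])

```text
clock: 11.58
tool_pos: [0.6204, -0.1395, -0.0216]
tool_rot: [0.369, 0.929, 0.0, 0.002]
ft_force: [-1.3, 1.1, 6.4]
finger_gap: 0.0422
grasp_force: 61.0
```

carry_out(plan=[0, 0, 0, 0, 0, 0.08, 30, 0, 0, 0, 0, 0, 0.2, 30, 0, 0, 0, 0, 0, 0.35, 30, 0, 0, 0, 0, 0, 0.49, 30, 0, 0, 0, 0, 0, 0.54, 30, 0, 0, 0.2, 0, 0.1, 0.54, 30, 0, 0, 0.4, 0, 0.22, 0.54, 30, 0, 0, 0.6, 0, 0.35, 0.54, 30, 0, 0, 0.8, 0, 0.48, 0.54, 30, 0, 0, 1, 0, 0.61, 0.54, 30, 0, 0, 1, 0, 0.74, 0.54, 30, 0, 0, 1, 0, 0.87, 0.54, 30, 0, 0, 1, 0, 1, 0.54, 30])

```text
clock: 12.67
tool_pos: [0.6191, 0.1626, 0.1395]
tool_rot: [0.116, 0.993, 0.0, 0.001]
ft_force: [0.5, 0.2, -3.0]
finger_gap: 0.0422
grasp_force: 62.3
```

carry_out(plan=[0, 0, 0, -0.02, 0.12, 0, 30, 0, 0, 0, -0.02, 0.22, 0, 30, 0, 0, 0, -0.02, 0.273, 0, 30, 0, 0, 0, -0.02, 0.273, 0, 30, 0, 0, 0, -0.02, 0.273, 0, 30, 0, 0, 0, -0.02, 0.273, 0, 30])

```text
clock: 13.17
tool_pos: [0.6135, 0.2416, 0.1385]
tool_rot: [0.116, 0.993, -0.0, 0.0]
ft_force: [0.3, 0.4, -3.0]
finger_gap: 0.0421
grasp_force: 62.4
```

Run:
```python
from h import *
c=cam("wrist");o=get_obs();save(c,"i.png");print(o["tool_pos"],o["ft_force"],o["finger_gap"],o["grasp_force"],np.degrees(2*np.arctan2(o["tool_rot"][1],o["tool_rot"][0]))-90)
```

```text
[0.61357554 0.24129301 0.13840776] [-0.01436506 -0.18748598 -3.40493953] 0.04232763834215118 62.349819098599255 76.61164055376551
```

View pics/i.png

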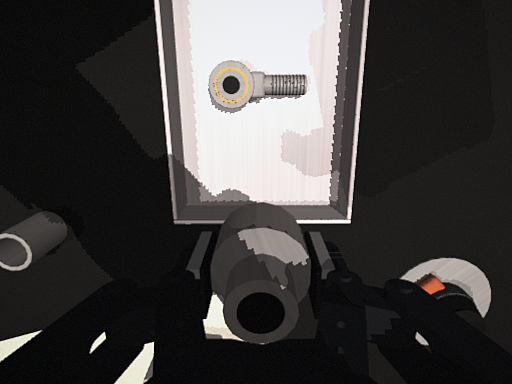

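The insert is held upright and the rod end lies in the tray, eye at (232,85). Lower the insert.

carry_out(plan=[0, 0, 0, 0, 0, -0.08, 30, 0, 0, 0, 0, 0, -0.18, 30, 0, 0, 0, 0, 0, -0.28, 30, 0, 0, 0, 0, 0, -0.37, 30, 0, 0, 0, 0, 0, -0.44, 30, 0, 0, 0, 0, 0, -0.485, 30, 0, 0, 0, 0, 0, -0.505, 30, 0, 0, 0, 0, 0, -0.515, 30, 0, 0, 0, 0, 0, -0.52, 30, 0, 0, 0, 0, 0, -0.52, 30])

```text
clock: 14.05
tool_pos: [0.614, 0.2425, -0.017]
tool_rot: [0.116, 0.993, 0.0, 0.001]
ft_force: [-0.5, -0.7, -3.5]
finger_gap: 0.0423
grasp_force: 62.3
```

carry_out(plan=[0, 0, 0, 0, 0, -0.004, 30, 0, 0, 0, 0, 0, -0.008, 30, 0, 0, 0, 0, 0, -0.008, 30])

```text
clock: 14.3
tool_pos: [0.6142, 0.2427, -0.0175]
tool_rot: [0.116, 0.993, 0.0, 0.001]
ft_force: [-4.3, -2.5, 14.3]
finger_gap: 0.0418
grasp_force: 64.1
```

Contact with the tray floor. Release and rise.

carry_out(plan=[0, 0, 0, 0, 0, 0.004, 50, 0, 0, 0, 0, 0, 0.004, 60, 0, 0, 0, 0, 0, 0.004, 60, 0, 0, 0, 0, 0, 0.004, 60, 0, 0, 0, 0, 0, 0.004, 60, 0, 0, 0, 0, 0, 0.08, 60, 0, 0, 0, 0, 0, 0.2, 60, 0, 0, 0, 0, 0, 0.33, 60, 0, 0, 0, 0, 0, 0.46, 60, 0, 0, 0, 0, 0, 0.58, 60, 0, 0, 0, 0, 0, 0.58, 60, 0, 0, 0, 0, 0, 0.58, 60])

```text
clock: 15.3
tool_pos: [0.6141, 0.2428, 0.1558]
tool_rot: [0.116, 0.993, 0.001, 0.002]
ft_force: [-0.2, 0.3, -0.7]
finger_gap: 0.06
grasp_force: 0.0
```

carry_out(plan=[0, 0, -0.07, -0.02, -0.1, 0, 60, 0, 0, -0.07, -0.06, -0.22, 0, 60, 0, 0, -0.07, -0.1, -0.35, 0, 60, 0, 0, -0.07, -0.14, -0.48, 0, 60, 0, 0, -0.07, -0.18, -0.61, 0, 60, 0, 0, -0.07, -0.22, -0.74, 0, 60, 0, 0, -0.07, -0.25, -0.86, 0, 60, 0, 0, -0.07, -0.27, -0.95, 0, 60])

```text
clock: 15.97
tool_pos: [0.5306, -0.0447, 0.1522]
tool_rot: [0.135, 0.991, 0.0, -0.001]
ft_force: [0.2, 0.3, 0.6]
finger_gap: 0.0599
grasp_force: 0.0
```

carry_out(plan=[0, 0, 0, -0.04, -0.12, 0, 60, 0, 0, 0, -0.08, -0.24, 0, 60, 0, 0, 0, -0.12, -0.36, 0, 60, 0, 0, 0, -0.16, -0.48, 0, 60, 0, 0, 0, -0.2, -0.6, 0, 60, 0, 0, 0, -0.24, -0.72, 0, 60, 0, 0, 0, -0.26, -0.84, 0, 60, 0, 0, 0, -0.27, -0.95, -0.1, 60, 0, 0, 0, -0.27, -0.95, -0.1, 60, 0, 0, 0, -0.27, -0.95, -0.1, 60])

```text
clock: 16.8
tool_pos: [0.4499, -0.328, 0.1207]
tool_rot: [0.135, 0.991, 0.002, -0.002]
ft_force: [-0.6, 1.4, 0.0]
finger_gap: 0.0596
grasp_force: 0.0
```

Run:
```python
from h import *
c=cam("wrist");o=get_obs();print(o["tool_pos"],o["finger_gap"],np.degrees(2*np.arctan2(o["tool_rot"][1],o["tool_rot"][0]))-90)
p=blob(c,.4515,-.327,.04,.012,"nut")
h=cv2.convexHull(p[:,:2].astype(np.float32))[:,0]
a=np.radians(np.arange(0,180,2));w=np.array([np.ptp(h@[np.cos(t),np.sin(t)]) for t in a])
f=[(i*2,round(float((w[i]+w[(i+30)%90]+w[(i+60)%90])/3*1000),1)) for i in range(30)];print(f)
t=cam("top");blob(t,.614,.243,.035,.03,"ins in tray")
save(c,"j.png")
```

```text
[ 0.45048843 -0.32705245  0.12186189] 0.05992676388096185 74.50854566528136
nut circle [array([ 0.4511, -0.327 ]), np.float64(0.0208)] rect ((0.45084065198898315, -0.3271310031414032), (0.04081088304519653, 0.03621591255068779), 46.32215118408203) 1391 z [0.0166 0.0182 0.0195]
[(0, 40.1), (2, 39.8), (4, 39.4), (6, 38.9), (8, 38.5), (10, 37.9), (12, 37.4), (14, 36.8), (16, 36.2), (18, 36.3), (20, 36.8), (22, 37.3), (24, 37.9), (26, 38.4), (28, 38.9), (30, 39.3), (32, 39.7), (34, 40.1), (36, 40.4), (38, 40.6), (40, 40.8), (42, 41.0), (44, 41.1), (46, 41.1), (48, 41.1), (50, 41.1), (52, 41.0), (54, 40.8), (56, 40.6), (58, 40.4)]
ins in tray circle [array([0.6141, 0.2424]), np.float64(0.0224)] rect ((0.6130766868591309, 0.24094991385936737), (0.04020380973815918, 0.04330313205718994), 49.42148208618164) 254 z [0.0337 0.0423 0.0606]
```

View pics/j.png

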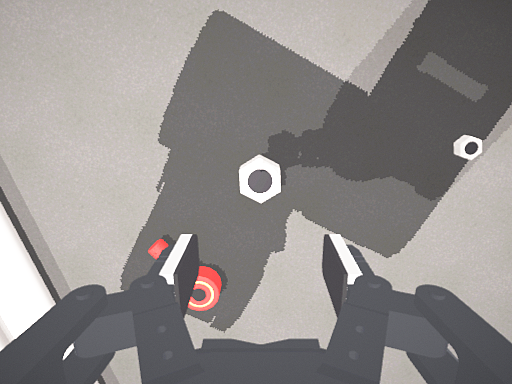

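carry_out(plan=[0, 0, 0.08, 0.002, 0, -0.1, 60, 0, 0, 0.08, 0.002, 0, -0.22, 60, 0, 0, 0.08, 0.002, 0, -0.34, 60, 0, 0, 0.08, 0.002, 0, -0.44, 60, 0, 0, 0.08, 0.002, 0, -0.5, 60, 0, 0, 0.08, 0.002, 0, -0.5, 60, 0, 0, 0.08, 0.002, 0, -0.5, 20, 0, 0, 0.08, 0.002, 0, -0.5, 20, 0, 0, 0.08, 0.002, 0, -0.5, 20, 0, 0, 0.08, 0.002, 0, -0.5, 20, 0, 0, 0.08, 0.002, 0, -0.5, 20, 0, 0, 0.08, 0.002, 0, -0.5, 20])

```text
clock: 17.9
tool_pos: [0.4529, -0.3277, -0.0245]
tool_rot: [0.113, 0.994, -0.001, 0.001]
ft_force: [0.8, 3.2, 8.5]
finger_gap: 0.0345
grasp_force: 61.1
```

carry_out(plan=[0, 0, 0, 0, 0, 0.08, 20, 0, 0, 0, 0, 0, 0.2, 20, 0, 0, 0, 0, 0, 0.35, 20, 0, 0, 0, 0, 0, 0.49, 20, 0, 0, 0, 0, 0, 0.52, 20, 0, 0, 0, 0.05, 0.1, 0.52, 20, 0, 0, 0, 0.1, 0.22, 0.52, 20, 0, 0, 0, 0.1, 0.35, 0.52, 20, 0, 0, 0, 0.1, 0.48, 0.52, 20, 0, 0, 0, 0.1, 0.61, 0.52, 20, 0, 0, 0, 0.1, 0.74, 0.52, 20, 0, 0, 0, 0.1, 0.87, 0.52, 20, 0, 0, 0, 0.1, 1, 0.52, 20])

```text
clock: 18.98
tool_pos: [0.4817, -0.0257, 0.1307]
tool_rot: [0.113, 0.994, -0.0, 0.001]
ft_force: [1.8, 0.2, -0.8]
finger_gap: 0.0347
grasp_force: 60.2
```

carry_out(plan=[0, 0, 0, 0, 0.13, 0, 20, 0, 0, 0, 0, 0.26, 0, 20, 0, 0, 0, 0, 0.39, 0, 20, 0, 0, 0, 0, 0.52, 0, 20, 0, 0, 0, -0.01, 0.65, 0, 20, 0, 0, 0, -0.03, 0.78, 0, 20, 0, 0, 0, -0.05, 0.91, 0, 20, 0, 0, 0, -0.05, 1, 0, 20, 0, 0, 0, -0.05, 1, 0, 20, 0, 0, 0, -0.05, 1, 0, 20, 0, 0, 0, -0.05, 1, 0, 20])

```text
clock: 19.9
tool_pos: [0.4668, 0.2722, 0.1302]
tool_rot: [0.113, 0.994, 0.0, 0.0]
ft_force: [-0.0, 0.7, -1.0]
finger_gap: 0.0346
grasp_force: 60.3
```

carry_out(plan=[0, 0, 0, 0, 0, -0.08, 20, 0, 0, 0, 0, 0, -0.18, 20, 0, 0, 0, 0, 0, -0.28, 20, 0, 0, 0, 0, 0, -0.37, 20, 0, 0, 0, 0, 0, -0.43, 20, 0, 0, 0, 0, 0, -0.465, 20, 0, 0, 0, 0, 0, -0.485, 20, 0, 0, 0, 0, 0, -0.495, 20, 0, 0, 0, 0, 0, -0.498, 20, 0, 0, 0, 0, 0, -0.498, 20])

```text
clock: 20.73
tool_pos: [0.4675, 0.2726, -0.019]
tool_rot: [0.113, 0.994, 0.0, 0.001]
ft_force: [0.2, -0.3, 0.2]
finger_gap: 0.0341
grasp_force: 60.3
```

carry_out(plan=[0, 0, 0, 0, 0, -0.003, 20, 0, 0, 0, 0, 0, -0.005, 20, 0, 0, 0, 0, 0, -0.005, 20])

```text
clock: 20.98
tool_pos: [0.4674, 0.2728, -0.0205]
tool_rot: [0.113, 0.994, 0.0, 0.001]
ft_force: [-1.0, -0.5, 4.3]
finger_gap: 0.0348
grasp_force: 60.8
```

carry_out(plan=[0, 0, 0, 0, 0, 0.003, 45, 0, 0, 0, 0, 0, 0.003, 55, 0, 0, 0, 0, 0, 0.003, 55, 0, 0, 0, 0, 0, 0.003, 55, 0, 0, 0, 0, 0, 0.003, 55, 0, 0, 0, 0, 0, 0.08, 55, 0, 0, 0, 0, 0, 0.2, 55, 0, 0, 0, 0, 0, 0.33, 55, 0, 0, 0, 0, 0, 0.46, 55, 0, 0, 0, 0, 0, 0.58, 55, 0, 0, 0, 0, 0, 0.7, 55, 0, 0, 0, 0, 0, 0.7, 55, 0, 0, 0, 0, 0, 0.7, 55])

```text
clock: 22.07
tool_pos: [0.4675, 0.2729, 0.1905]
tool_rot: [0.113, 0.994, 0.001, 0.002]
ft_force: [-0.4, -0.2, -1.4]
finger_gap: 0.0552
grasp_force: 0.0
```

Run:
```python
from h import *
s=cam("scene");cv2.imwrite("pics/k.png",cv2.resize(s["image"][100:260,110:430,::-1],(800,400)))
c=cam("wrist");blob(c,.467,.272,.04,.012,"nut");print(get_obs()["tool_pos"])
```

```text
nut circle [array([0.4658, 0.2749]), np.float64(0.0207)] rect ((0.46547481417655945, 0.2746747136116028), (0.035706449300050735, 0.04064703732728958), 78.1253890991211) 976 z [0.0204 0.0222 0.0238]
[0.46652423 0.27235406 0.18793467]
```

View pics/k.png

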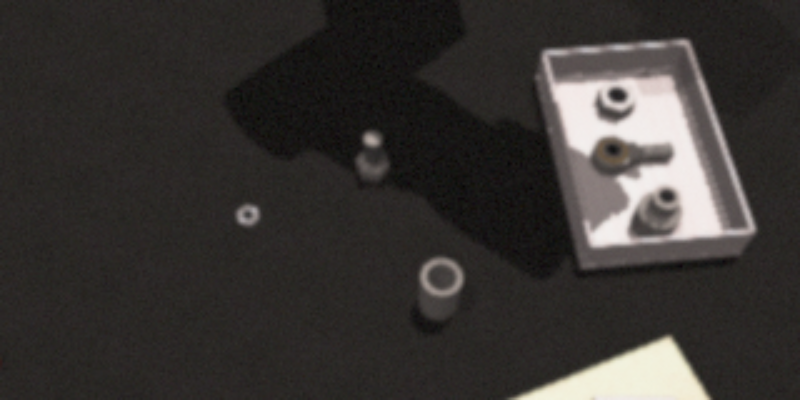

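The nut (615,98), rod end (615,152) and insert (660,208) are all in the tray. The sleeve, bolt and small nut have not moved, and the gripper is clear.

```bash
python3 -c "
from plant import job_done
print(job_done())"
```

```text
the job is handed in; nothing more can be done
None
```

The stepped insert, rod end and large nut were each lowered into the tray and released, the sleeve, bolt and small nut were left in place, and the job was handed in at about 22 s; the first rod-end grasp closed on nothing because the fingers end about 28 mm short of the reported TCP, so I corrected for that and regripped.

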